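Lock down the filter cover

TASK

Close up the dust-extractor filter box: its sprung cover stands ajar, with two round quarter-turn fasteners set flush in it. Without grasping or lifting anything, set your fingertips in the slot of one fastener, press the cover fully down and, still pressing, turn that fastener clockwise to its stop so that its cam locks under the rim; then turn the other one clockwise to its stop too. Leave the cover held down by both fasteners, never pull it further open, and leave the tools and materials round the box where they are.

Things in the scene. Friction and masses are not known exactly. Their poses are not given: they have to be found in the camera images.
- filter_box: Grey filter box, fixed on the bench, 210 (x) x 330 (y) mm, rim 100 mm high; black hose spigot, 64 mm across, 50 mm out of its -y side. Origin: centre of its underside, z up, x away from the robot. Metal cover on top, same size, hinged along the -x rim (x -105, z 102 mm). Cover shut: top at z 122 mm, fastener axes upright at x 45 mm, y +95 mm (left) and -95 mm (right).
- cover_top (a point): Point on the cover's top face midway between the fasteners; it tilts with the cover. 122 mm above the bench when the cover is fully down on its stop. Hinge springs hold the cover ajar (this point about 24 mm higher, cover sloping up about 0.16 rad away from the hinge) and lift it whenever it is let go unlocked; about 8 N down on a fastener presses it home. Locked, it rests about 2 mm up.
- latch_left (a joint): Turn of the left (+y) fastener, rad, clockwise from above: 0 to 1.571 between stops. Starts at 0 to 0.3, stays where left (friction 0.1 N m). At 1.571 it is locked: its cam, a 48 mm tongue below the cover, points to the box's +x under the rim's keeper. From about 0.7 on it passes under only with the cover within 3 mm of shut; turned with the cover up it lands on the rim: turn back.
- latch_right (a joint): The same for the right (-y) fastener; it also turns clockwise to lock.
- slot_left (a point): Centre of the slot's floor in the left fastener, on its axis. The fastener is a steel disc, 80 mm across, flush with the cover, with one straight slot across it: 66 long, 28 wide, 14 mm deep, closed at both ends, dark floor. Frame turns with it: y along the slot, z out of the cover. At turn 0 the slot lies along the box's y, at 1.571 along its x. Cover shut, the floor is 108 mm above the bench.
- slot_right (a point): The same point in the right fastener.
- sanding_block: Cork sanding block, 61 x 114 x 35 mm, lying loose beside the box's left end; origin at the centre of its underside. A bystander.
- tape_roll: Roll of masking tape lying flat, 100 mm across, 28 mm high, loose, off the end of the hose spigot; origin at the centre of its underside. A bystander.
- chisel: Yellow-handled chisel, 250 x 29 x 29 mm, loose, to the right of the box; origin at the middle of its underside. A bystander.

How it is judged:
By the outcome, as a careful person would: the job done as asked, in the order asked, and still so for the second after the job is handed in, with the robot touching nothing.
It also fails if it takes over 48 s, if anything falls off the work surface, if the arm or the gripper's body presses on something with over 40 N, if the wrist force passes 120 N, or if a joint passes its speed limit or range.

ROBOT

A 6-joint arm with a two-finger parallel gripper is mounted at the origin on the work surface; the furniture and walls round the work are solid. World frame = base frame: x ahead of the robot, y to its left, z up, the work surface at z = 0. Lengths are in m, angles in rad, forces in N, time in s.
With the tool pointing down it reaches from about 0.3 to 0.775 m from the base axis. Payload 14.6 kg.
Tool frame: the origin (TCP) lies on the centre line of the jaws, within the pads' length; the fingertips stand ctrl.tips_ahead ahead of it and the grasp point (between the pads) lies 5 mm behind it (ctrl.tips_ahead is the distance from the TCP to the fingertips, in m); z points along the fingers, y is the line along which they close (so a half turn about z gives the same grasp; the last joint's range is limited). The gripper opens to 94 mm and grips with 3 to 60 N. Pads are 16 mm wide; open, the fingers measure 119 mm over their backs; the gripper's body (75 mm by 177 mm) begins 78 mm behind the grasp point.
Start: joints at [1.081, 0.3, 1.521, -0, 1.321, -0.067], TCP at [0.226, 0.502, 0.219] pointing down, gripper open.
Joint ranges: [-3.03, 3.03], [-0.79, 2.21], [0.23, 2.52], [-1.04, 4.18], [0, 3.07], [-2.55, 2.55]. Speed limits (rad/s): [2.22, 2.22, 2.57, 3.14, 3.14, 3.14].

INTERFACE

Orientations are given as a unit quaternion [w, x, y, z].
In Python, from bench import ctrl, optics gives the robot as it stands. The module is installed in compiled form; this text tells all that it offers.
- The arm moves only by the shell command python3 -m crank 'ROWS' [OPENING]. ROWS is JSON, a list of rows, each a list of 2 entries, a list of its own where there are three numbers: the shift along the tool's x, y, z in units of 50 mm (1.0 is 50 mm), then the turn about the tool's z in units of 5 degrees (1.0 is 5 degrees). A call has 1 to 20 rows; each row shifts and turns the commanded pose from where the row before left it, along the tool's axes as they then stand; what a row does not reach is not made up. A row lasts 1/8 s, in which the tool goes at most 62.5 mm and 10.7 degrees, less where a joint would pass 70% of its speed; a pose out of reach is approached as far as the arm can. A call is refused whole if a number of a shift passes 1 or a number of a turn 1, either way. A call with a gripper value outside its range is refused whole. OPENING is the finger opening in mm, from 0 to 94, set as the call begins (- or left out, the last holds). The fingers move at their own pace and stop on an object; the grip force is fixed at half the most. Time passes only in rows, so rows that do not move let the fingers close. It gives the time, the measured TCP pose, the force, the opening and the grip force at its end, in the units of the state.
- ctrl.observe(): the state, without advancing time (a new reading comes with each control period).
- optics.capture(name): name is "scene" or "top"; returns the picture (384x512x3 uint8, red, green, blue); there is no depth.
- optics.camera_model(name): a dict with "mtx" (3x3 intrinsics, pixels), "k1" (the pictures are not rectified: a ray, as slopes to the right and down, at radius r is drawn at 1 + k1 r^2 times it, then the intrinsics apply), "position" and "attitude" of the camera in the world. Camera axes: x right, y down, z forward; pixel columns grow to the right and rows downward; lengths in m; the calibration is good to about 2 mm. A picture is of the moment at which its call begins. camera_model takes no time and is no camera call.
- ctrl.close_job(): hands the job in; it is judged then, once.
The state is a dict: "time_s": time; "q": joint angles; "qvel": joint speeds; "effort": joint torques, N m; "position": TCP position; "tcp_rot": TCP orientation; "ft_force": force on the tool from outside, world axes, zero at the start; "wrist_torque": the same for the moment, N m; "width": finger opening in m; "finger_force": force on a finger pad.
Only numpy, scipy, OpenCV 4.12 (cv2) and the standard library are available. Lean on these libraries where they do the work, as an engineer would, in place of code of your own. Each camera call takes 0.05 s, during which the arm holds its last target. There are 200 camera calls.

## Working session

There is one attempt and no reset: what is moved stays moved. The work goes in short steps, Python scripts to look and compute and a shell command to move; the robot and the scene stay as the last step left them, time stands still between calls to the robot, and variables do not carry over. Pictures are saved under pics/ and viewed, at most 10 in all, crops included, and the job is handed in when it is done.

```bash
mkdir -p pics
python3 - <<'E'
from bench import ctrl,optics
import cv2
print(ctrl.observe(),ctrl.tips_ahead)
for n in("scene","top"):
    cv2.imwrite(f"pics/{n}0.png",cv2.cvtColor(optics.capture(n),cv2.COLOR_RGB2BGR)); print(optics.camera_model(n))
E
```

```text
{'time_s': 0.0, 'q': array([ 1.08137691e+00,  3.00478536e-01,  1.52159196e+00,  1.80201576e-05,
        1.32069928e+00, -6.65899658e-02]), 'qvel': array([-5.87803321e-04,  1.89889676e-04,  1.02321569e-03,  1.62875424e-04,
        3.42650095e-04, -1.78939578e-05]), 'effort': array([-6.93408697e-05, -5.31815815e+01, -3.52742743e+01,  7.08748936e-02,
        2.43919948e-02, -8.90864521e-05]), 'position': array([0.22556361, 0.50134329, 0.21887764]), 'tcp_rot': array([-1.69916624e-04,  2.09845483e-01,  9.77734385e-01, -5.63568101e-04]), 'ft_force': array([0.36233717, 0.04565846, 0.09484913]), 'wrist_torque': array([-0.00075428,  0.04105542,  0.01538378]), 'finger_force': 0.0, 'width': 0.09387658218404138} 0.014
{'mtx': array([[407.59756798,   0.        , 248.39897435],
       [  0.        , 407.59756798, 202.92582883],
       [  0.        ,   0.        ,   1.        ]]), 'k1': -0.09977956682347927, 'position': array([ 0.22417877, -0.84456148,  1.30610488]), 'attitude': array([-0.27644319,  0.95065769, -0.13702804,  0.03244113])}
{'mtx': array([[394.5379815 ,   0.        , 255.17852423],
       [  0.        , 394.5379815 , 190.11296198],
       [  0.        ,   0.        ,   1.        ]]), 'k1': 0.026081445344842715, 'position': array([ 0.2438879 , -0.06734171,  1.46492909]), 'attitude': array([-0.04620952,  0.71500294, -0.69581156,  0.04981724])}
```

View pics/top0.png

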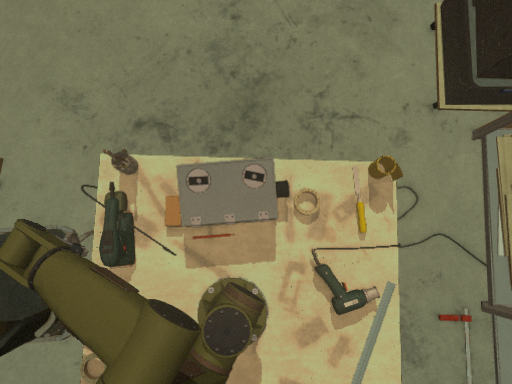

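View pics/scene0.png

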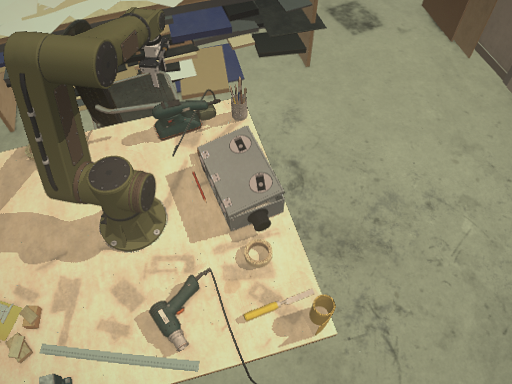

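The top view shows the box at about (178–277, 158–227), with its discs near (198,181) and (255,176). In the scene view the discs are near (240,144) and (261,183). I'll zoom in on both.

Run:
```python
import cv2
t=cv2.imread("pics/top0.png")[150:235,160:295]; cv2.imwrite("pics/t1.png",cv2.resize(t,None,fx=5.9,fy=5.9,interpolation=cv2.INTER_CUBIC))
s=cv2.imread("pics/scene0.png")[120:235,190:295]; cv2.imwrite("pics/s1.png",cv2.resize(s,None,fx=5.2,fy=5.2,interpolation=cv2.INTER_CUBIC))
for n,rois in(("top",[(186,168,212,194),(242,163,268,189)]),("scene",[(229,132,252,156),(249,170,273,194)])):
    g=cv2.cvtColor(cv2.imread(f"pics/{n}0.png"),cv2.COLOR_BGR2GRAY)
    for x0,y0,x1,y1 in rois:
        r=cv2.resize(g[y0:y1,x0:x1],None,fx=8,fy=8,interpolation=cv2.INTER_CUBIC)
        m=(r<60).astype('uint8'); c=max(cv2.findContours(m,0,2)[0],key=cv2.contourArea)
        (a,b),wh,ang=cv2.minAreaRect(c); print(n,(a+.5)/8-.5+x0,(b+.5)/8-.5+y0,wh[0]/8,wh[1]/8,ang,r.min())
```

```text
top 198.02856159210205 180.2248306274414 7.277468204498291 18.562301635742188 87.27368927001953 33
top 253.74764728546143 175.73011779785156 18.715688705444336 7.40354585647583 11.689370155334473 26
scene 240.02606582641602 144.48610019683838 10.975358009338379 6.442315101623535 63.83843231201172 38
scene 260.12635612487793 183.08964729309082 13.028850555419922 7.055575847625732 81.7028579711914 36
```

View pics/t1.png

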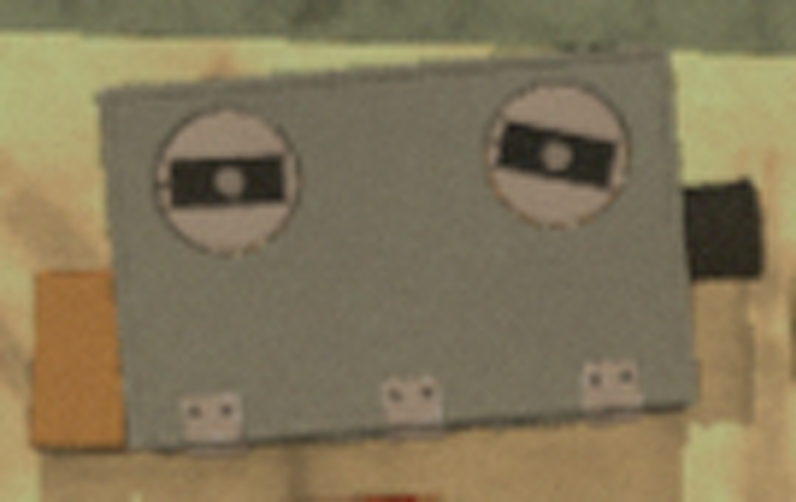

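View pics/s1.png

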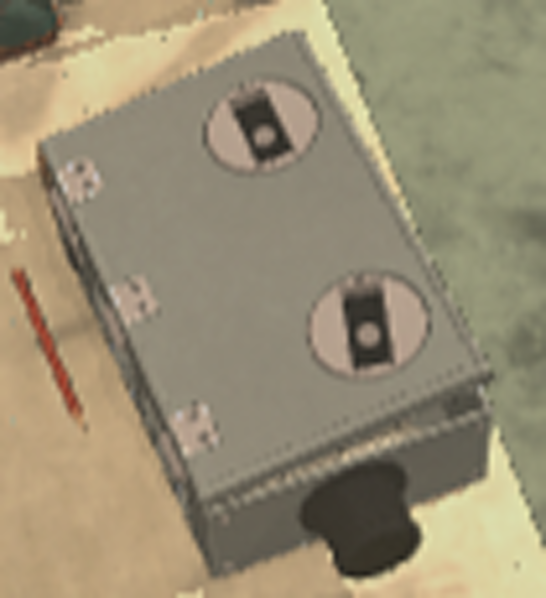

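The top crop shows both slots lying nearly along y: the left one about parallel to the box, the right one turned about 15° clockwise. The cover corners are readable in both crops, so I'll fit the pose to them.

```bash
cat > h.py <<'E'
import numpy as np
from bench import ctrl,optics
from scipy.optimize import least_squares
from scipy.spatial.transform import Rotation as R
def proj(n,P):
    m=optics.camera_model(n);w,x,y,z=m["attitude"]
    c=R.from_quat([x,y,z,w]).inv().apply(np.atleast_2d(P)-m["position"])
    s=c[:,:2]/c[:,2:]; s=s*(1+m["k1"]*(s**2).sum(1,keepdims=True))
    return s@m["mtx"][:2,:2].T+m["mtx"][:2,2]
def cov(p,pts,t):  # box-frame shut-cover pts -> world at tilt t
    h=np.array([-.105,0,.102]); q=R.from_euler('y',-t).apply(np.atleast_2d(pts)-h)+h
    return R.from_euler('z',p[2]).apply(q)+[p[0],p[1],0]
def rep():
    o=ctrl.observe();w,x,y,z=o["tcp_rot"];M=R.from_quat([x,y,z,w]).as_matrix()
    print("t",round(o["time_s"],2),"tcp",o["position"].round(4),"ytool deg",np.degrees(np.arctan2(M[1,1],M[0,1])).round(1),"z",M[:,2].round(3),"F",o["ft_force"].round(1),"T",o["wrist_torque"].round(2),"w",o["width"].round(3),"q",o["q"].round(2))
    return o,M
def todo(x,y,z,ang):  # first shift in present tool axes (50mm), then turn (5deg)
    o,M=rep(); d=M.T@(np.array([x,y,z])-o["position"])/.05
    a=np.degrees(np.arctan2(M[1,1],M[0,1]))-ang; a=(a+90)%180-90
    print("shift units",d.round(2),"turn units",round(a/5,2))
E
python3 - <<'E'
from h import *
P=np.array([[.105,.165,.122],[.105,-.165,.122],[-.105,-.165,.122],[-.105,.165,.122],[.045,.095,.122],[.045,-.095,.122]])
T=(np.array([[102,90],[667,53],[693,405],[128,450],[228,181],[558,156]])+.5)/5.9-.5+[160,150]
S=(np.array([[303,35],[490,377],[205,500],[42,145],[262,126],[369,325]])+.5)/5.2-.5+[190,120]
f=lambda p:np.r_[(proj("top",cov(p,P,p[3]))-T).ravel(),(proj("scene",cov(p,P,p[3]))-S).ravel()]
r=least_squares(f,[.5,0,0,.16],loss='soft_l1');print(r.x,f(r.x).reshape(-1,2).round(1).tolist())
p=r.x
# slot turns from dark rectangles in top view
for n,y,a in(("L",.095,-2.73),("R",-.095,11.69)):
    def e(u):
        d=np.array([-np.sin(u),np.cos(u),0])*0 + np.array([np.sin(u),np.cos(u),0])*.03
        c=np.array([.045,y,.108]);A=proj("top",cov(p,[c+d,c-d],p[3]));v=A[1]-A[0];return np.degrees(np.arctan2(v[1],v[0]))-a
    u=least_squares(lambda v:e(v[0]),[0.1]).x[0]
    print(n,"turn",u,"floor ajar",cov(p,[[.045,y,.108]],p[3]),"shut",cov(p,[[.045,y,.108]],0), "tool y angle at that turn",np.degrees(p[2]-u)+90)
todo(*cov(p,[[.045,.095,.108]],p[3])[0]+[0,0,.06],np.degrees(p[2])+90)
E
```

```text
[0.42351376 0.02396279 0.10667041 0.12841833] [[-0.8, -0.9], [0.4, -2.1], [0.8, -0.3], [-0.4, -0.1], [-0.1, -0.3], [-0.2, -0.4], [-0.4, -0.3], [0.2, -0.1], [-1.6, 0.6], [-1.0, -0.5], [-0.1, 1.1], [-0.7, 1.3]]
L turn 0.02982242753366304 floor ajar [[0.45615135 0.12300058 0.12716044]] shut [[0.4581435  0.12321389 0.108     ]] tool y angle at that turn 94.4030648950535
R turn 0.2817275469813107 floor ajar [[ 0.47638032 -0.06591948  0.12716044]] shut [[ 0.47837247 -0.06570617  0.108     ]] tool y angle at that turn 79.96996471296443Traceback (most recent call last):
  File "<stdin>", line 15, in <module>
  File "h.py", line 18, in todo
    o,M=rep(); d=M.T@(np.array([x,y,z])-o["position"])/.05
        ~~~^^
  File "h.py", line 15, in rep
    print("t",round(o["time_s"],2),"tcp",o["position"].round(4),"ytool deg",np.degrees(np.arctan2(M[1,1],M[0,1])).round(1),"z",M[:,2].round(3),"F",o["ft_force"].round(1),"T",o["wrist_torque"].round(2),"w",o["width"].round(3),"q",o["q"].round(2))
                                                                                                                                                                                                             ^^^^^^^^^^^^^^^^
AttributeError: 'float' object has no attribute 'round'
```

```bash
sed -i 's/o\["width"\].round(3)/round(float(o["width"]),3)/' h.py
python3 - <<'E'
from h import *
P=np.array([[.105,.165,.122],[.105,-.165,.122],[-.105,-.165,.122],[-.105,.165,.122],[.045,.095,.122],[.045,-.095,.122]])
T=(np.array([[102,90],[667,53],[693,405],[128,450],[228,181],[558,156]])+.5)/5.9-.5+[160,150]
S=(np.array([[303,35],[490,377],[205,500],[42,145],[262,126],[369,325]])+.5)/5.2-.5+[190,120]
for sel in(slice(0,6),slice(4,6)):
    f=lambda p:np.r_[(proj("top",cov(p,P[sel],.16))-T[sel]).ravel(),(proj("scene",cov(p,P[sel],.16))-S[sel]).ravel()]
    r=least_squares(f,[.5,0,0],loss='soft_l1');p=r.x;print(p,f(p).round(1))
    print("ajar",cov(p,[[.045,.095,.108],[.045,-.095,.108]],.16),"shut",cov(p,[[.045,.095,.108],[.045,-.095,.108]],0))
    A=proj("top",cov(p,[[.045,.095,.108],[.045,-.095,.108]],.16));print("floor top",A, "scene",proj("scene",cov(p,[[.045,.095,.108],[.045,-.095,.108]],.16)))
todo(*cov(p,[[.045,.095,.108]],.16)[0]+[0,0,.06],95.)
E
```

```text
[0.4240714  0.02310674 0.1041218 ] [-0.8 -1.1  0.9 -2.1  1.  -0.1 -0.2 -0.2  0.  -0.4  0.1 -0.3 -0.5 -1.2
  0.  -0.7 -1.7  0.8 -0.8 -0.4 -0.2  0.5 -0.8  0.8]
ajar [[ 0.45609772  0.12197078  0.13182109]
 [ 0.47584513 -0.06700022  0.13182109]] shut [[ 0.45895398  0.12226926  0.108     ]
 [ 0.4787014  -0.06670174  0.108     ]]
floor top [[198.75466574 179.91319171]
 [254.19131801 175.74863753]] scene [[240.41729327 146.55743805]
 [260.29021356 184.98004843]]
[0.42469875 0.02363782 0.11106353] [-0.2 -0.3 -0.1 -0.7 -0.3  0.4 -0.5  0.5]
ajar [[ 0.45603802  0.1227218   0.13182109]
 [ 0.47709673 -0.06610757  0.13182109]] shut [[ 0.45889214  0.12304009  0.108     ]
 [ 0.47995085 -0.06578927  0.108     ]]
floor top [[198.53382944 179.92434724]
 [253.94087441 175.38159901]] scene [[240.34823891 146.4136489 ]
 [260.55662068 184.69559008]]
t 0.1 tcp [0.2256 0.5014 0.2189] ytool deg 65.8 z [-0.001 -0.001 -1.   ] F [-0.4 -0.3 -0.9] T [0.   0.02 0.02] w 0.094 q [ 1.08  0.3   1.52  0.    1.32 -0.07]
shift units [-7.31 -5.01  0.55] turn units -5.85
```

```bash
python3 -m crank '[[[0,0,-0.8],0],[[-0.73,-0.5,0],0],[[-0.73,-0.5,0],0],[[-0.73,-0.5,0],0],[[-0.73,-0.5,0],0],[[-0.73,-0.5,0],0],[[-0.73,-0.5,0],0],[[-0.73,-0.5,0],0],[[-0.73,-0.5,0],0],[[-0.73,-0.5,0],0],[[-0.73,-0.5,0],0],[[0,0,0],-1],[[0,0,0],-1],[[0,0,0],-1],[[0,0,0],-1],[[0,0,0],-1],[[0,0,0],-0.7],[[0,0,0],0]]' 36
python3 -c "
from h import *
todo(.4564,.1225,.166,94.4)"
```

```text
time_s: 2.35
position: [0.4558, 0.1238, 0.2592]
tcp_rot: [-0.0, -0.037, 0.999, -0.0]
ft_force: [-0.2, -0.9, -1.1]
width: 0.0358
finger_force: 0.0
t 2.35 tcp [0.4558 0.1238 0.2592] ytool deg 94.3 z [-0. -0. -1.] F [-0.2 -0.9 -1.1] T [ 0.06  0.02 -0.02] w 0.036 q [ 0.19  0.09  1.67 -0.    1.37 -1.46]
shift units [-0.01 -0.03  1.86] turn units -0.03
```

```bash
python3 -m crank '[[[0,-0.03,0.6],0],[[0,0,0.6],0],[[0,0,0.6],0],[[0,0,0],0]]'
python3 - <<'E'
from h import *
import cv2
todo(.4564,.1225,.166,94.4)
a=optics.capture("top")[150:215,160:250];b=optics.capture("scene")[110:175,200:290]
cv2.imwrite("pics/c1.png",cv2.cvtColor(cv2.resize(np.vstack([a[:,:90],b]),None,fx=4.6,fy=4.6,interpolation=2),4))
E
```

```text
time_s: 2.85
position: [0.4552, 0.1221, 0.168]
tcp_rot: [-0.002, -0.037, 0.999, -0.0]
ft_force: [-0.3, -0.3, 1.5]
width: 0.0359
finger_force: 0.0
t 2.85 tcp [0.4552 0.1221 0.168 ] ytool deg 94.2 z [-0.004 -0.001 -1.   ] F [-0.3 -0.3  1.5] T [ 0.03 -0.03  0.03] w 0.036 q [ 0.18  0.18  1.8  -0.    1.17 -1.46]
shift units [-0.03  0.01  0.04] turn units -0.04
```

View pics/c1.png

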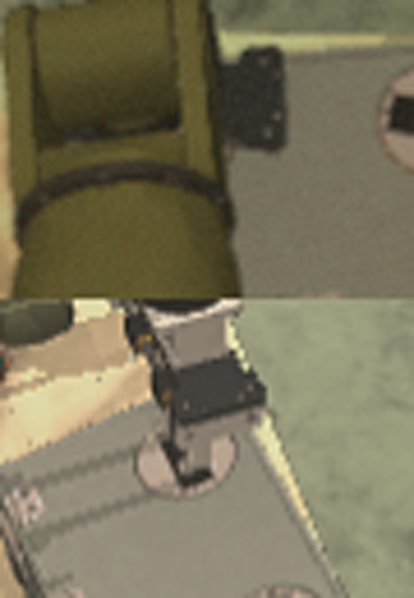

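In the scene view the fingers stand over the left slot, with the slot's near end visible at crop (195,475). I'll go in slowly.

```bash
python3 -m crank '[[[-0.02,0,0.08],0],[[0,0,0.08],0],[[0,0,0.08],0],[[0,0,0.08],0],[[0,0,0.08],0],[[0,0,0],0]]'; python3 -c "
from h import *
todo(.459,.1225,.122,94.4)"
```

```text
time_s: 3.7
position: [0.4569, 0.1224, 0.1491]
tcp_rot: [-0.0, -0.037, 0.999, -0.0]
ft_force: [0.2, -0.6, 1.4]
width: 0.0361
finger_force: 0.0
t 3.7 tcp [0.4569 0.1224 0.1491] ytool deg 94.3 z [-0.001 -0.    -1.   ] F [ 0.2 -0.6  1.4] T [-0.02  0.01 -0.03] w 0.036 q [ 0.18  0.2   1.81  0.    1.12 -1.46]
shift units [-0.04 -0.    0.54] turn units -0.02
```

No contact with the tips at 0.135, so they are inside the slot. Now I'll press.

```bash
python3 -m crank '[[[0,0,0.08],0],[[0,0,0.08],0],[[-0.01,0,0.08],0],[[-0.01,0,0.08],0],[[-0.01,0,0.08],0],[[-0.01,0,0.08],0],[[0,0,0],0]]'; python3 -c "
from h import *
todo(.459,.1225,.122,94.4)"
```

```text
time_s: 4.58
position: [0.4593, 0.1226, 0.1254]
tcp_rot: [0.0, -0.037, 0.999, 0.0]
ft_force: [2.1, 1.4, 5.2]
width: 0.036
finger_force: 2.7
t 4.58 tcp [0.4593 0.1226 0.1254] ytool deg 94.3 z [ 0.001  0.    -1.   ] F [2.1 1.4 5.2] T [ 0.28 -0.35 -0.03] w 0.036 q [ 0.18  0.24  1.83  0.    1.07 -1.46]
shift units [ 0.01 -0.    0.07] turn units -0.03
```

```bash
python3 -m crank '[[[0,0,0.05],0],[[0,0,0.05],0],[[0,0,0.04],0],[[0,0,0],0]]'; python3 -c "
from h import *
todo(.459,.1225,.122,94.4)"
```

```text
time_s: 5.08
position: [0.4599, 0.1228, 0.1216]
tcp_rot: [0.001, -0.037, 0.999, 0.0]
ft_force: [-14.1, -2.4, 45.6]
width: 0.0363
finger_force: 22.8
t 5.08 tcp [0.4599 0.1228 0.1216] ytool deg 94.3 z [ 0.003  0.001 -1.   ] F [-14.1  -2.4  45.6] T [-0.43  2.8  -0.07] w 0.036 q [ 0.18  0.25  1.84 -0.    1.06 -1.46]
shift units [ 0.02 -0.   -0.01] turn units -0.02
```

The cover is bottomed out at 0.1216 with 45 N. I'll ease off a little and turn clockwise.

```bash
python3 -m crank '[[[0.02,0,-0.025],0],[[0,0,0],1],[[0,0,0],1],[[0,0,0],1],[[0,0,0],1],[[0,0,0],1],[[0,0,0],1],[[0,0,0],0]]'; python3 -c "
from h import *
rep()"
```

```text
time_s: 6.08
position: [0.4585, 0.1223, 0.1218]
tcp_rot: [0.001, 0.223, 0.975, 0.0]
ft_force: [-9.4, -4.8, 33.6]
width: 0.0359
finger_force: 16.5
t 6.08 tcp [0.4585 0.1223 0.1218] ytool deg 64.2 z [ 0.002 -0.    -1.   ] F [-9.4 -4.8 33.6] T [-0.83  1.95 -0.14] w 0.036 q [ 0.18  0.24  1.84 -0.    1.06 -0.94]
```

```bash
python3 -m crank '[[[0,0,0],1],[[0,0,0],1],[[0,0,0],1],[[0,0,0],1],[[0,0,0],1],[[0,0,0],1],[[0,0,0],1],[[0,0,0],1],[[0,0,0],0]]'; python3 -c "
from h import *
rep()"
```

```text
time_s: 7.2
position: [0.457, 0.1225, 0.1217]
tcp_rot: [-0.001, 0.543, 0.84, -0.001]
ft_force: [-23.4, -3.5, 41.4]
width: 0.0363
finger_force: 20.6
t 7.2 tcp [0.457  0.1225 0.1217] ytool deg 24.2 z [-0.002 -0.    -1.   ] F [-23.4  -3.5  41.4] T [-0.5   4.25 -0.07] w 0.036 q [ 0.18  0.24  1.84  0.    1.06 -0.24]
```

```bash
python3 -m crank '[[[0.016,-0.036,-0.01],0],[[0,0,0],1],[[0,0,0],1],[[0,0,0],1],[[0,0,0],1],[[0,0,0],0]]' 33; python3 -c "
from h import *
rep()"
```

```text
time_s: 7.95
position: [0.4568, 0.1229, 0.1219]
tcp_rot: [0.001, 0.681, 0.733, 0.001]
ft_force: [-4.8, 1.3, 24.5]
width: 0.0328
finger_force: 12.5
t 7.95 tcp [0.4568 0.1229 0.1219] ytool deg 4.2 z [ 0.002  0.001 -1.   ] F [-4.8  1.3 24.5] T [0.25 1.01 0.01] w 0.033 q [0.19 0.24 1.84 0.   1.06 0.11]
```

```bash
python3 -m crank '[[[0,0,0],1],[[0,0,0],1],[[0,0,0],0.6],[[0,0,0],0]]'; python3 -c "
from h import *
rep()"
```

```text
time_s: 8.45
position: [0.4579, 0.1243, 0.1221]
tcp_rot: [0.001, 0.758, 0.652, 0.003]
ft_force: [4.8, 14.4, 16.4]
width: 0.033
finger_force: 37.7
t 8.45 tcp [0.4579 0.1243 0.1221] ytool deg -8.6 z [ 0.006  0.003 -1.   ] F [ 4.8 14.4 16.4] T [ 2.8  -0.75  2.06] w 0.033 q [0.19 0.24 1.84 0.   1.05 0.34]
```

Turn torque has risen to 2 N m at −8.6°, so the left fastener is at its stop. I'll unwind to the slot's middle and lift clear.

```bash
python3 -m crank '[[[0,0,0],-1],[[0,0,0],-1],[[0,0,0],-0.7],[[0,0,-0.05],0],[[0,0,-0.1],0],[[0,0,-0.2],0],[[0,0,-0.5],0],[[0,0,-0.7],0],[[0,0,0],0]]'; python3 -c "
from h import *
todo(.4775,-.066,.186,80.5)"
```

```text
time_s: 9.57
position: [0.4568, 0.1224, 0.2]
tcp_rot: [0.001, 0.677, 0.736, 0.001]
ft_force: [-0.5, 0.7, -0.1]
width: 0.0329
finger_force: 0.0
t 9.57 tcp [0.4568 0.1224 0.2   ] ytool deg 4.8 z [ 0.004  0.    -1.   ] F [-0.5  0.7 -0.1] T [-0.1   0.05  0.04] w 0.033 q [ 0.18  0.14  1.76 -0.    1.24  0.1 ]
shift units [-3.79  0.1   0.28] turn units -15.15
```

```bash
python3 -m crank '[[[-0.76,0.02,0],-1],[[0,0,0],1],[[0,0,0],0]]' 33; python3 -c "
from h import *
todo(.4775,-.066,.186,80.5)"
```

```text
time_s: 9.95
position: [0.4599, 0.0843, 0.1971]
tcp_rot: [-0.0, 0.677, 0.736, -0.001]
ft_force: [-0.9, -0.9, 0.9]
width: 0.0332
finger_force: 0.0
t 9.95 tcp [0.4599 0.0843 0.1971] ytool deg 4.7 z [-0.001 -0.    -1.   ] F [-0.9 -0.9  0.9] T [-0.11  0.04 -0.03] w 0.033 q [ 0.1   0.14  1.77 -0.    1.23  0.02]
shift units [-3.03  0.1   0.22] turn units -15.15
```

```bash
python3 -m crank '[[[-0.76,0.02,0],0],[[-0.76,0.02,0],0],[[-0.76,0.02,0],0],[[-0.75,0.02,0],0],[[0,0,0],-1],[[0,0,0],-1],[[0,0,0],-1],[[0,0,0],-1],[[0,0,0],-1],[[0,0,0],-1],[[0,0,0],-1],[[0,0,0],-1],[[0,0,0],-1],[[0,0,0],-1],[[0,0,0],-1],[[0,0,0],-1],[[0,0,0],-1],[[0,0,0],-1],[[0,0,0],-1],[[0,0,0],-0.15]]'
python3 - <<'E'
from h import *
import cv2
todo(.4775,-.066,.15,80.5)
a=optics.capture("top")[150:215,160:295];b=optics.capture("scene")[110:210,180:315]
cv2.imwrite("pics/c2.png",cv2.cvtColor(cv2.resize(np.vstack([a,b]),None,fx=3.6,fy=3.6,interpolation=2),4))
E
```

```text
time_s: 12.45
position: [0.4767, -0.0657, 0.1973]
tcp_rot: [-0.0, 0.082, 0.997, 0.0]
ft_force: [0.0, 0.6, -0.8]
width: 0.033
finger_force: 0.0
t 12.45 tcp [ 0.4767 -0.0657  0.1973] ytool deg 80.6 z [-0.001  0.    -1.   ] F [ 0.   0.6 -0.8] T [ 0.02 -0.04  0.03] w 0.033 q [-0.21  0.17  1.74 -0.    1.24 -1.62]
shift units [-0.02 -0.    0.95] turn units 0.03
```

View pics/c2.png

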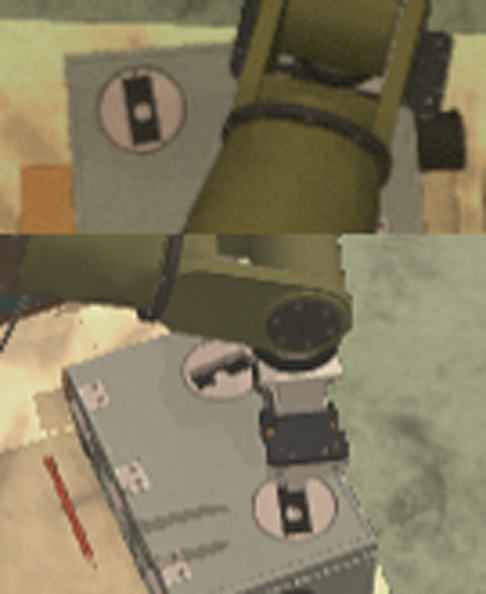

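The top view shows the left slot at crop (142,108), now along the box's x, and the cover is down. Now I'll go into the right slot.

```bash
python3 -m crank '[[[-0.02,0,0.5],0],[[0,0,0.45],0],[[0,0,0.1],0],[[0,0,0.1],0],[[0,0,0.1],0],[[0,0,0.1],0],[[0,0,0],0]]' 35; python3 -c "
from h import *
rep()"
```

```text
time_s: 13.42
position: [0.4777, -0.0661, 0.13]
tcp_rot: [-0.0, 0.083, 0.997, 0.0]
ft_force: [0.3, 0.1, -0.6]
width: 0.0351
finger_force: 0.0
t 13.43 tcp [ 0.4777 -0.0661  0.13  ] ytool deg 80.5 z [-0.  0. -1.] F [ 0.3  0.1 -0.6] T [ 0.07  0.01 -0.02] w 0.035 q [-0.21  0.25  1.81 -0.    1.08 -1.62]
```

Inside the slot: 0.130 with no contact. Next I'll press and turn.

```bash
python3 -m crank '[[[0,0,0.08],0],[[0,0,0.06],0],[[0,0,0.06],0],[[0,0,0],0]]'; python3 -c "
from h import *
rep()"
```

```text
time_s: 13.92
position: [0.4782, -0.0662, 0.122]
tcp_rot: [0.001, 0.083, 0.997, -0.0]
ft_force: [-8.4, 1.6, 23.5]
width: 0.0351
finger_force: 11.9
t 13.93 tcp [ 0.4782 -0.0662  0.122 ] ytool deg 80.5 z [ 0.001 -0.    -1.   ] F [-8.4  1.6 23.5] T [ 0.46  1.83 -0.01] w 0.035 q [-0.21  0.26  1.82  0.    1.06 -1.62]
```

```bash
python3 -m crank '[[[0.01,0,0],1],[[0,0,0],1],[[0,0,0],1],[[0,0,0],1],[[0,0,0],1],[[0,0,0],1],[[0,0,0],1],[[0,0,0],1],[[0,0,0],1],[[0,0,0],1],[[0,0,0],1],[[0,0,0],0]]' 33; python3 -c "
from h import *
rep()"
```

```text
time_s: 15.42
position: [0.4773, -0.0651, 0.1219]
tcp_rot: [-0.0, 0.534, 0.846, 0.001]
ft_force: [-13.0, 9.9, 27.1]
width: 0.0334
finger_force: 13.4
t 15.43 tcp [ 0.4773 -0.0651  0.1219] ytool deg 25.5 z [ 0.     0.001 -1.   ] F [-13.    9.9  27.1] T [2.03 2.47 0.  ] w 0.033 q [-0.21  0.26  1.82  0.    1.06 -0.66]
```

```bash
python3 -m crank '[[[0.018,-0.014,0],0],[[0,0,0],1],[[0,0,0],1],[[0,0,0],1],[[0,0,0],1],[[0,0,0],1],[[0,0,0],1],[[0,0,0],0.6],[[0,0,0],0]]'; python3 -c "
from h import *
rep()"
```

```text
time_s: 16.55
position: [0.4781, -0.0645, 0.1221]
tcp_rot: [0.001, 0.751, 0.66, 0.002]
ft_force: [4.0, 11.9, 16.0]
width: 0.0328
finger_force: 29.2
t 16.55 tcp [ 0.4781 -0.0645  0.1221] ytool deg -7.4 z [ 0.005  0.001 -1.   ] F [ 4.  11.9 16. ] T [ 2.19 -0.44  1.6 ] w 0.033 q [-0.21  0.26  1.82  0.    1.06 -0.08]
```

```bash
python3 -m crank '[[[0,0,0],0.3],[[0,0,0],0],[[0,0,0],-1],[[0,0,0],-1],[[0,0,0],-0.8],[[0,0,-0.05],0],[[0,0,-0.1],0],[[0,0,-0.2],0],[[0,0,-0.5],0],[[0,0,-0.9],0],[[0,0,-0.9],0],[[0,-0.9,0],0],[[0,-0.9,0],0],[[0,-0.9,0],0],[[0,0,0],0]]'
python3 - <<'E'
from h import *
import cv2
rep()
a=optics.capture("top")[150:235,160:295];b=optics.capture("scene")[110:230,180:315]
cv2.imwrite("pics/c3.png",cv2.cvtColor(cv2.resize(np.vstack([a,b]),None,fx=2.9,fy=2.9,interpolation=2),4))
E
```

```text
time_s: 18.42
position: [0.3403, -0.0776, 0.2535]
tcp_rot: [0.001, 0.676, 0.737, 0.0]
ft_force: [0.2, -0.2, 1.0]
width: 0.033
finger_force: 0.0
t 18.43 tcp [ 0.3403 -0.0776  0.2535] ytool deg 4.9 z [ 0.002 -0.001 -1.   ] F [ 0.2 -0.2  1. ] T [-0.01  0.01  0.  ] w 0.033 q [-0.33 -0.2   1.97 -0.    1.37 -0.42]
```

View pics/c3.png

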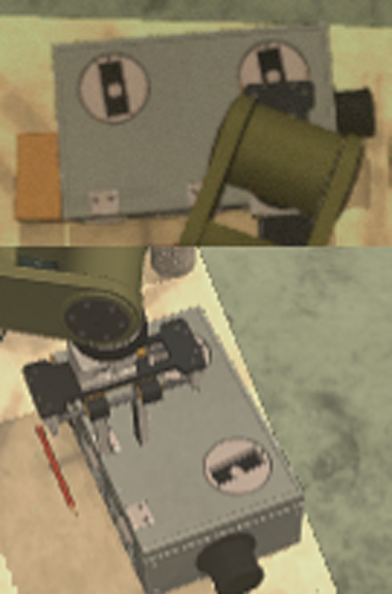

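```bash
python3 -m crank '[[[-0.8,0,0],0],[[-0.8,0,0],0],[[-0.8,0,0],0],[[-0.8,0,0],0],[[0,0,0],0]]'
python3 - <<'E'
from h import *
import cv2
rep()
im=cv2.cvtColor(optics.capture("top"),4);cv2.imwrite("pics/f.png",im);g=cv2.cvtColor(im,6)
p=[.4228,.0235,.107]
for y,(x0,y0,x1,y1) in((.095,(186,168,212,194)),(-.095,(242,163,268,189))):
    r=cv2.resize(g[y0:y1,x0:x1],None,fx=8,fy=8,interpolation=2)
    c=max(cv2.findContours((r<60).astype('uint8'),0,2)[0],key=cv2.contourArea);(a,b),wh,ang=cv2.minAreaRect(c)
    A=proj("top",cov(p,[[.075,y,.108],[.015,y,.108]],0));v=A[1]-A[0]
    print((a/8+x0,b/8+y0),wh[0]/8,wh[1]/8,ang,"expected",A.mean(0),np.degrees(np.arctan2(v[1],v[0])))
cv2.imwrite("pics/c4.png",cv2.resize(im[145:240,90:400],None,fx=2.5,fy=2.5,interpolation=2))
E
```

```text
time_s: 19.15
position: [0.3564, -0.2385, 0.2519]
tcp_rot: [-0.001, 0.676, 0.737, -0.0]
ft_force: [-0.4, 0.5, -0.2]
width: 0.0333
finger_force: 0.0
t 19.15 tcp [ 0.3564 -0.2385  0.2519] ytool deg 4.9 z [-0.002  0.001 -1.   ] F [-0.4  0.5 -0.2] T [-0.06  0.12 -0.05] w 0.033 q [-0.68 -0.    1.79 -0.    1.35 -0.76]
(199.2410535812378, 180.47981643676758) 17.551761627197266 6.950026988983154 80.13418579101562 expected [199.46853658 180.66578634] 86.42863966522681
(254.16463470458984, 176.0190944671631) 17.62369155883789 7.140966892242432 77.39139556884766 expected [253.93374132 176.41665863] 85.36151628175851
```

View pics/c4.png

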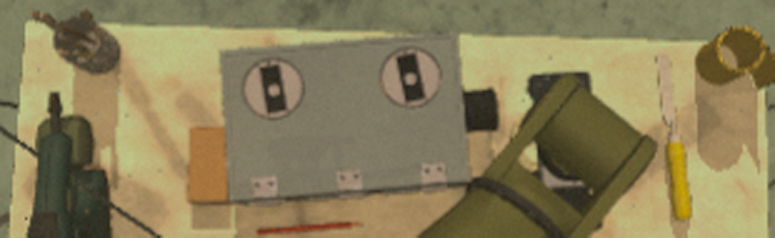

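The slots read 6–8° short of square. The floor friction must have dragged them back during the unwind while I was still pressing. I'll re-seat each one, turning with the tips just off the floor.

```bash
python3 -m crank '[[[0.8,0,0],0],[[0.8,0,0],0],[[0.8,0,0],0],[[0.8,0,0],0],[[0,0.9,0],0],[[0,0.9,0],0],[[0,0.9,0],0],[[0,0,0],-1],[[0,0,0],-0.4],[[0,0,0],0]]'; python3 -c "
from h import *
todo(.4772,-.0655,.15,12)"
```

```text
time_s: 20.45
position: [0.4761, -0.0651, 0.2529]
tcp_rot: [0.0, 0.629, 0.777, 0.0]
ft_force: [-0.6, 0.9, 0.0]
width: 0.0332
finger_force: 0.0
t 20.45 tcp [ 0.4761 -0.0651  0.2529] ytool deg 12.0 z [ 0. -0. -1.] F [-0.6  0.9  0. ] T [-0.03  0.12  0.02] w 0.033 q [-0.21  0.12  1.66  0.    1.36 -0.42]
shift units [-0.01  0.02  2.06] turn units 0.0
```

```bash
python3 -m crank '[[[-0.01,0.02,0.9],0],[[0,0,0.8],0],[[0,0,0.4],0],[[0,0,0.2],0],[[0,0,0.1],0],[[0,0,0.08],0],[[0,0,0],0],[[0,0,0],1],[[0,0,0],1],[[0,0,0],1],[[0,0,0],0.9],[[0,0,0],0]]'; python3 -c "
from h import *
rep()"
```

```text
time_s: 21.95
position: [0.4781, -0.0646, 0.1293]
tcp_rot: [-0.0, 0.752, 0.659, 0.001]
ft_force: [4.7, 11.0, -1.1]
width: 0.0334
finger_force: 11.3
t 21.95 tcp [ 0.4781 -0.0646  0.1293] ytool deg -7.5 z [ 0.002  0.002 -1.   ] F [ 4.7 11.  -1.1] T [ 2.16 -0.88  0.72] w 0.033 q [-0.21  0.25  1.81  0.    1.08 -0.08]
```

```bash
python3 -m crank '[[[0,0,0],0.5],[[0,0,0],0],[[0,0,0],-1],[[0,0,0],-1],[[0,0,0],-0.7],[[0,0,-0.1],0],[[0,0,-0.3],0],[[0,0,-0.8],0],[[0,0,-0.8],0],[[0.75,0,0],0],[[0.75,0,0],0],[[0.75,0,0],0],[[0.75,0,0],0],[[0.75,0,0],0],[[0,0,0],-1],[[0,0,0],-0.6],[[0,0,0],0]]'; python3 -c "
from h import *
todo(.457,.1227,.15,12)"
```

```text
time_s: 24.08
position: [0.4659, 0.1214, 0.2297]
tcp_rot: [0.0, 0.633, 0.774, 0.0]
ft_force: [0.4, 0.5, 0.0]
width: 0.0328
finger_force: 0.0
t 24.07 tcp [0.4659 0.1214 0.2297] ytool deg 11.5 z [ 0.001  0.    -1.   ] F [0.4 0.5 0. ] T [-0.11 -0.02 -0.05] w 0.033 q [ 0.18  0.14  1.69 -0.    1.31 -0.02]
shift units [ 0.06 -0.17  1.59] turn units -0.11
```

```bash
python3 -m crank '[[[0.06,-0.17,0.5],0],[[0,0,0.8],0],[[0,0,0.3],0],[[0,0,0.2],0],[[0,0,0.12],0],[[0,0,0.1],0],[[0,0,0],0],[[0,0,0],1],[[0,0,0],1],[[0,0,0],1],[[0,0,0],1],[[0,0,0],0.3],[[0,0,0],0]]'; python3 -c "
from h import *
rep()"
```

```text
time_s: 25.7
position: [0.458, 0.1244, 0.1285]
tcp_rot: [-0.0, 0.765, 0.644, 0.002]
ft_force: [6.8, 16.6, -4.3]
width: 0.0333
finger_force: 29.2
t 25.7 tcp [0.458  0.1244 0.1285] ytool deg -9.8 z [ 0.003  0.003 -1.   ] F [ 6.8 16.6 -4.3] T [ 3.01 -1.04  1.77] w 0.033 q [0.19 0.23 1.83 0.   1.07 0.36]
```

Firm stop (1.8 N m) with no load on the floor. I'll unwind, lift, move away and measure.

```bash
python3 -m crank '[[[0,0,0],-1],[[0,0,0],-1],[[0,0,0],-0.8],[[0,0,-0.1],0],[[0,0,-0.3],0],[[0,0,-0.9],0],[[0,0,-0.9],0],[[0,0,-0.3],0],[[0,-0.8,0],0],[[0,-0.8,0],0],[[0,-0.8,0],0],[[-0.8,0,0],0],[[-0.8,0,0],0],[[-0.8,0,0],0],[[-0.8,0,0],0],[[-0.8,0,0],0],[[-0.8,0,0],0],[[-0.8,0,0],0],[[-0.8,0,0],0],[[0,0,0],0]]'
python3 - <<'E'
from h import *
import cv2
rep()
ims=[cv2.cvtColor(cv2.cvtColor(optics.capture("top"),4),6) for _ in range(4)];g=np.mean(ims,0).astype('uint8')
f=cv2.cvtColor(cv2.imread("pics/f.png"),6)
for n,G in(("before",f),("now",g)):
  for (x0,y0,x1,y1) in((186,168,212,194),(242,163,268,189)):
    r=cv2.resize(G[y0:y1,x0:x1],None,fx=8,fy=8,interpolation=2)
    c=max(cv2.findContours((r<75).astype('uint8'),0,2)[0],key=cv2.contourArea);_,wh,ang=cv2.minAreaRect(c)
    m=cv2.moments(c);print(n,ang,wh,np.degrees(.5*np.arctan2(2*m['mu11'],m['mu20']-m['mu02'])))
cv2.imwrite("pics/c5.png",cv2.resize(np.hstack([f[155:230,170:285],g[155:230,170:285]]),None,fx=3.4,fy=3.4,interpolation=2))
E
```

```text
time_s: 28.2
position: [0.3594, -0.2066, 0.2524]
tcp_rot: [-0.001, 0.683, 0.73, -0.0]
ft_force: [0.0, 0.6, 0.6]
width: 0.0331
finger_force: 0.0
t 28.2 tcp [ 0.3594 -0.2066  0.2524] ytool deg 3.8 z [-0.001  0.001 -1.   ] F [0.  0.6 0.6] T [-0.09  0.02  0.01] w 0.033 q [-0.61 -0.04  1.82 -0.    1.36 -0.68]
before 80.34010314941406 (145.1674041748047, 60.17704391479492) 80.10548846939736
before 77.27564239501953 (146.47349548339844, 61.35839080810547) 77.5174165362494
now 86.07408905029297 (145.46177673339844, 59.8102912902832) 86.51421081510337
now 85.60128784179688 (145.8767547607422, 61.58729553222656) 85.16794873160559
```

View pics/c5.png

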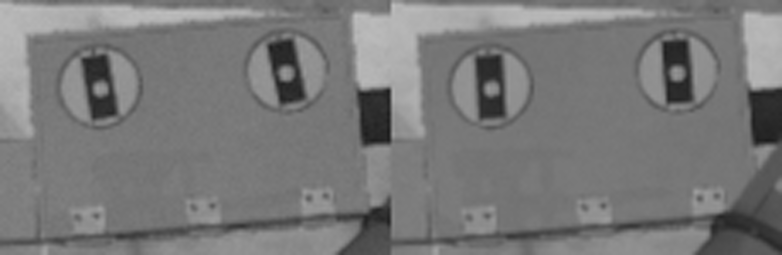

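The right half (now) shows both slots square to the box, at 86.5° and 85.2° against an expected 86.4° and 85.4°. Both are at their stops and the cover is down.

```bash
python3 -c "
from bench import ctrl
print(ctrl.close_job())"
```

```text
the job is handed in; nothing more can be done
None
```

The cover is shut and both fasteners are at their clockwise stops, left first then right; each needed a second turn after slipping back 6–8°, and the job was handed in at about 28 s with the robot clear of the box.

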